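# Clamp the glaze jar in the bench shaker

## Task

A glaze jar has been stood loose in the bench jar shaker. Take the locking pin out of its rest, swing the sprung gate shut so that its pad pushes the jar home into the vee, and drop the pin fully into the hole of the index bar that suits this jar and the present setting of the vee, so that when you let go the gate stays pinned with its pad pressing on the jar. Leave the other two jars and everything else on the bench where they are.

Things in the scene. Friction and masses are not known exactly. Their poses are not given: they have to be found in the camera images.
- shaker: Bench jar shaker, fixed: white cabinet with a steel deck 300 x 355 mm, its top 90 mm above the bench. Origin on the bench under it, z up; +x from its front (control panel) to its back, +y to its left, seen from there. On it: at the back a vee stop open to the front, on the left a post with the sprung gate, on the right an index bar with five holes and the pin rest. Deck, vee and pad are slippery.
- station (a point): Deck point (x 7, y 0, z 90 mm in the shaker frame) before the vee; at the start a jar stands within 8 mm of it. The vee's faces, 50 mm high, lie 45 degrees either side of the x axis and meet at y 0, x 88 to 120 mm: the stop slides and is clamped wherever the last user left it; not measured, so see or feel it. A jar of radius r is home with its centre at y 0, 1.414 r in front of that corner.
- jar_s: White plastic glaze jar with a white screw lid and blank label, 80 mm diameter, 84 mm high, about 0.35 kg, straight-sided in its lower part. Origin: centre of its underside, z up. At the start one of the three jars stands loose in the shaker, the other two on the riser.
- jar_m: White plastic glaze jar with a white screw lid and blank label, 90 mm diameter, 95 mm high, about 0.55 kg, straight-sided in its lower part. Origin: centre of its underside, z up. At the start one of the three jars stands loose in the shaker, the other two on the riser.
- jar_l: White plastic glaze jar with a white screw lid and blank label, 100 mm diameter, 106 mm high, about 0.75 kg, straight-sided in its lower part. Origin: centre of its underside, z up. At the start one of the three jars stands loose in the shaker, the other two on the riser.
- gate (a joint): Angle (rad) of the sprung gate arm: 0 open at rest, growing as it swings shut towards the vee (anticlockwise from above), stopped at 1.0. A spring always pushes it open: about 0.28 Nm at 0, 0.48 Nm at 0.8; only the locking pin keeps it shut, so push it with the pin itself. Leaning on a pin in holes 1 to 5 it reads about 0.45, 0.55, 0.65, 0.75, 0.84.
- gate_pivot (a point): Point on the gate's upright pivot axis at x -49, y 115 mm in the shaker frame, at the mid height of the bar.
- gate_end (a point): End of the gate's bar, 265 mm from the pivot. The bar is a straight flat steel bar on edge, 10 mm thick, its underside 34 mm and its top 58 mm above the deck (4 to 28 mm above the index bar), centred on the line from pivot to this point. At rest it points forward and right, past the deck edge.
- pad: Black rubber pad 64 mm wide, 34 mm high, on a sprung stem on the gate, 115 mm from the pivot, facing the vee. Origin on the bar's centre line; its face is 45 mm off. The stem yields 18 mm (3 N at first, 0.4 N more per mm), then goes solid: pushed 230 mm from the pivot the gate takes about 2 N free, 3.5 to 7.5 N while the pad yields on a jar that is home, suddenly much more once solid.
- pin: Locking pin standing upright in its rest: steel shank 12 mm diameter, 62 mm long with a tapered foot, under a black round head 32 mm diameter, 40 mm high. Origin: centre of its foot, z up along it; total 102 mm. Seated in a hole its foot is 28 mm below the hole's mouth and its head's underside 34 mm above the mouth, clear over the gate bar.
- hole_1 (a point): Centre of the mouth of index hole 1 (x -90, y -111.5 mm in the shaker frame). The index bar is a steel bar 120 x 36 mm along the shaker's x axis, its top 30 mm above the deck, 120 mm above the bench; holes 14.4 mm in diameter, 28 mm deep, small chamfer, numbered from the front. The pin stands in front of the gate bar, which leans against it: hole 1 is the loosest.
- hole_2 (a point): Centre of the mouth of index hole 2 (x -68, y -114.5 mm in the shaker frame).
- hole_3 (a point): Centre of the mouth of index hole 3 (x -45.5, y -115 mm in the shaker frame).
- hole_4 (a point): Centre of the mouth of index hole 4 (x -23, y -113.5 mm in the shaker frame).
- hole_5 (a point): Centre of the mouth of index hole 5 (x -1, y -110 mm in the shaker frame). The tightest; each next hole moves the pad 10 to 13 mm further. The right hole depends on the jar and on the vee's setting: the tightest to which the gate can be pushed, with the jar home, before the pad goes solid; a looser one mostly leaves the pad slack.
- hole_rest (a point): Mouth of the pin's rest, a 34 mm square socket block to the right of the index bar (x -20, y -165 mm in the shaker frame), hole and height like the index holes. It holds nothing.
- riser: Low plywood riser 340 x 140 mm, 90 mm high, on the right side of the bench, with the two jars that are not in the shaker and a stir stick. Origin at bench level under its centre.
- brush: Flat brush, 140 mm, lying across the back left corner of the shaker deck. Leave alone.
- stir_stick: Wooden stick 150 x 20 x 6 mm lying on the riser. Leave alone.
- brush_jar: Clear pot of brushes, 90 mm diameter, 230 mm high, left side of the bench. Leave alone.
- bowl: Grey plastic bowl 150 mm across, left side. Leave alone.
- kiln_post: Square kiln post 130 x 38 x 38 mm lying at the near left. Leave alone.
- wrench: Spanner 180 mm long lying between the riser and the shaker. Leave alone.
There are look-alikes about, which are no part of the job. What is shaped like the jar_l but purple or yellow is not meant.

How it is judged:
By the outcome, as a careful person would: the job done as asked, in the order asked, and still so for the second after the job is handed in, with the robot touching nothing.
It also fails if it takes over 64 s, if anything falls off the work surface, if the arm or the gripper's body presses on something with over 40 N, if the wrist force passes 120 N, or if a joint passes its speed limit or range.

## Robot

A 6-joint arm with a two-finger parallel gripper is mounted at the origin on the work surface. World frame = base frame: x ahead of the robot, y to its left, z up, the work surface at z = 0. Lengths are in m, angles in rad, forces in N, time in s.
With the tool pointing down it reaches from about 0.3 to 0.825 m from the base axis. Payload 5.4 kg.
Tool frame: the origin (TCP) lies between the finger pads; the fingertips stand 14 mm ahead of it and the grasp point (between the pads) lies 5 mm behind it (robot.tip_extent is the distance from the TCP to the fingertips, in m); z points along the fingers, y is the line along which they close (so a half turn about z gives the same grasp; the last joint's range is limited). The gripper opens to 92 mm and grips with 3 to 60 N. Pads are 20 mm wide; open, the fingers measure 128 mm over their backs; the gripper's body (75 mm by 189 mm) begins 69 mm behind the grasp point.
Start: joints at [1.022, 0.158, 1.597, -0, 1.386, -0.21], TCP at [0.191, 0.542, 0.229] pointing down, gripper open.
Joint ranges: [-2.91, 2.91], [-0.94, 2.29], [0.18, 2.7], [-1.29, 4.43], [0.17, 2.64], [-3, 3]. Speed limits (rad/s): [2.57, 2.57, 3.14, 3.14, 3.14, 3.14].

## Interface

Orientations are given as a rotation vector (axis times angle).
In Python, from cell import telemetry, eyes, job, robot gives the robot as it stands.
- The arm moves only by the tool apply_moves, never from a script. Its argument "motion" is a list that holds one entry, the list of rows, each a list of 7 numbers: the shift along the tool's x, y, z as a fraction of full scale, then the turn, a rotation vector about the tool's x, y, z as a fraction of full scale, then the opening, from 0 (shut) to 1 (fully open). In form: [[[dx, dy, dz, ax, ay, az, hand], ...]]. A call has 1 to 5 rows; each row is the pose to reach, as a shift and turn from the pose commanded when the call began, along the tool's axes at that moment; what a row does not reach only later rows make up. Full scale, the value 1, is 0.5 m for a shift and 90 degrees for a turn. A row lasts 1/12 s, in which the tool goes at most 41.7 mm and 7.16 degrees, less where a joint would pass 70% of its speed; a pose out of reach is approached as far as the arm can. A call with a number of a shift or a turn outside -1 to 1 is refused whole. A call with a gripper value outside its range is refused whole. The fingers move at their own pace and stop on an object; "force" is the grip in N (left out, the last holds). Time passes only in rows, so rows that repeat a pose let the fingers close. It gives the time, the measured TCP pose, the force, the opening and the grip force at its end, in the units of the state.
- telemetry.get_obs(): the state, without advancing time (a new reading comes with each control period).
- eyes.get_image(name): name is "scene" or "top"; returns (picture, depth): 480x640x3 uint8, red, green, blue; 480x640 float32, m along the optical axis (not along the pixel's ray), 0 where there is no reading.
- eyes.camera_model(name): a dict with "intrinsics" (3x3 intrinsics, pixels), "k1" (the pictures are not rectified: a ray, as slopes to the right and down, at radius r is drawn at 1 + k1 r^2 times it, then the intrinsics apply), "R" (3x3) and "t" (3): a world point X has camera coordinates R X + t. Camera axes: x right, y down, z forward; pixel columns grow to the right and rows downward; lengths in m; the calibration is good to about 2 mm. A picture is of the moment at which its call begins. camera_model takes no time and is no camera call.
- job.job_done(): hands the job in; it is judged then, once.
The state is a dict: "clock": time; "q": joint angles; "qvel": joint speeds; "tau": joint torques, N m; "eef_pos": TCP position; "orientation": TCP orientation; "force": force on the tool from outside, world axes, zero at the start; "moment": the same for the moment, N m; "width": opening from 0.0 (shut) to 1.0 (fully open); "finger_force": force on a finger pad.
Only numpy, scipy, OpenCV 4.12 (cv2) and the standard library are available. Lean on these libraries where they do the work, as an engineer would, in place of code of your own. Each camera call takes 0.05 s, during which the arm holds its last target. There are 200 camera calls.

## Working session

There is one attempt and no reset: what is moved stays moved. The work goes in short steps, Python scripts to look and compute and a tool call to move; the robot and the scene stay as the last step left them, time stands still between calls to the robot, and variables do not carry over. Pictures are saved under pics/ and viewed, at most 10 in all, crops included, and the job is handed in when it is done.

Besides the shell and the picture viewer there is one more tool, called after "Call:" by a JSON object that holds its "fn" and its "kwargs", one argument or row to a line. apply_moves: Moves the arm, as the interface text tells. Its arguments: {"type":"object","properties":{"motion":{"type":"array"},"force":{"type":"number"}},"required":["motion"]}

```bash
mkdir -p pics; ls
cat > h.py <<'E'
import numpy as np, cv2
from cell import telemetry, eyes, job, robot
from scipy.spatial.transform import Rotation as Rn
def cast(cam,u,v,z):
    m=eyes.camera_model(cam);K=np.array(m["intrinsics"]);R=np.array(m["R"]);t=np.array(m["t"]);k=m["k1"]
    d=np.array([(u-K[0,2])/K[0,0],(v-K[1,2])/K[1,1]]);s=d.copy()
    for _ in range(20): s=d/(1+k*(s@s))
    r=R.T@np.array([s[0],s[1],1]);c=-R.T@t
    return c+r*(z-c[2])/r[2]
def pix(cam,X):
    m=eyes.camera_model(cam);K=np.array(m["intrinsics"]);p=np.array(m["R"])@np.array(X)+np.array(m["t"])
    s=p[:2]/p[2];s=s*(1+m["k1"]*(s@s));return K[:2,:2]@s+K[:2,2]
def snap(cam,name):
    im,d=eyes.get_image(cam);cv2.imwrite(f"pics/{name}.png",cv2.cvtColor(im,cv2.COLOR_RGB2BGR));np.save(f"pics/{name}.npy",d);return im,d
E
python3 - <<'E'
from h import *
for c in("scene","top"):
    snap(c,c+"0");m=eyes.camera_model(c);print(c,-np.array(m["R"]).T@np.array(m["t"]),m["intrinsics"],m["k1"])
print(telemetry.get_obs())
E
```

```text
pics
scene [ 1.32994227 -0.7852417   0.82277087] [[490.93599959   0.         314.47362416]
 [  0.         490.93599959 234.92442792]
 [  0.           0.           1.        ]] -0.04993554808342459
top [ 0.25038284 -0.01804519  1.71771643] [[601.66405472   0.         308.45896429]
 [  0.         601.66405472 241.54543039]
 [  0.           0.           1.        ]] -0.05473458684476168
{'clock': 0.1, 'q': array([ 1.02188265e+00,  1.59004303e-01,  1.59806635e+00,  2.44172555e-05,
        1.38618142e+00, -2.10091986e-01]), 'qvel': array([ 0.00060488, -0.00185602, -0.00244393, -0.00125025, -0.00291713,
       -0.00083731]), 'tau': array([ 3.54606973e-04, -3.86499667e+01, -3.22961783e+01,  7.03089195e-02,
        3.38607864e-02, -6.34321532e-05]), 'eef_pos': array([0.19084687, 0.54185232, 0.22772709]), 'orientation': array([-5.29577134e-01, -3.09598845e+00,  2.40669027e-03]), 'force': array([-0.36034037, -0.26668861,  0.74790651]), 'moment': array([ 0.036319  ,  0.00929903, -0.03612207]), 'finger_force': 0.0, 'width': 0.9972839495998383}
```

View pics/top0.png

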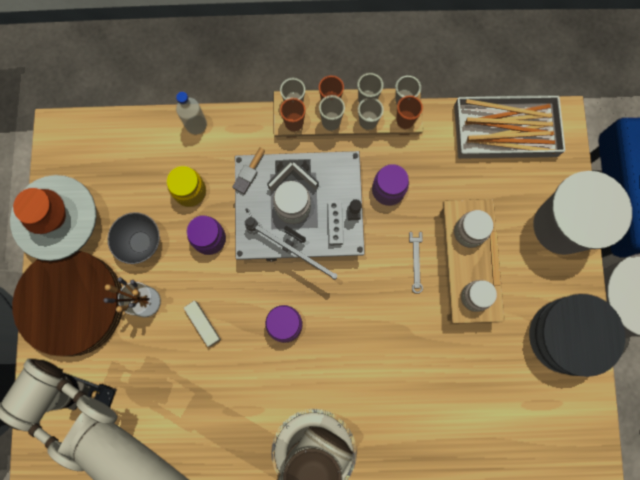

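View pics/scene0.png

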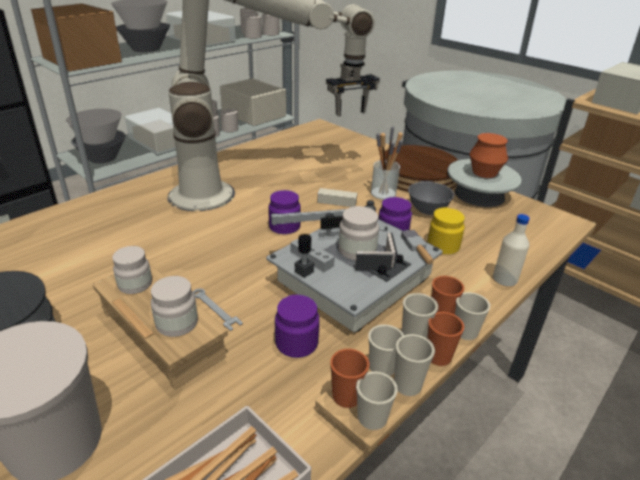

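The top view shows the shaker at about (300,205), the pin head at (354,208), the index bar at (335,224) and the gate bar end at (335,277). The white jar in the vee is at (292,200), with the other white jars on the riser at (475,228) and (481,296). The purple and yellow pots are look-alikes. Next I'll enlarge the shaker and measure it.

Run:
```python
from h import *
im=cv2.imread("pics/top0.png");d=np.load("pics/top0.npy")
c=cv2.resize(im[140:290,225:425],None,fx=4,fy=4,interpolation=cv2.INTER_CUBIC);cv2.imwrite("pics/crop1.png",c)
m=eyes.camera_model("top");R=np.array(m["R"]);t=np.array(m["t"]);C=-R.T@t
# height map
K=np.array(m["intrinsics"]);v,u=np.mgrid[:480,:640];x=(u-K[0,2])/K[0,0];y=(v-K[1,2])/K[1,1];sx,sy=x.copy(),y.copy()
for _ in range(10):
    f=1+m["k1"]*(sx**2+sy**2);sx=x/f;sy=y/f
P=(np.stack([sx*d,sy*d,d],-1)-t)@R
np.save("pics/P.npy",P)
Z=P[...,2]
reg=np.zeros_like(Z,bool);reg[145:268,228:370]=1
deck=(reg&(abs(Z-.09)<.012)).astype(np.uint8)
q=P[deck>0];rect=cv2.minAreaRect((q[:,:2]*1000).astype(np.float32));print("deck",rect, np.median(q[:,2]))
for n,(a,b,r) in dict(jar=(292,198,22),A=(475,226,22),B=(481,294,22)).items():
    s=np.hypot(u-a,v-b)<r+6;zz=Z[s];top=np.percentile(zz,90)
    sel=s&(abs(Z-top)<.008);cc,rr=cv2.minEnclosingCircle((P[sel][:,:2]*1000).astype(np.float32));print(n,"top",top,cc,rr,P[sel].mean(0))
s=reg&(Z>.15)&(np.hypot(u-354,v-208)<12);print("pin",np.percentile(Z[s],[50,90]) if s.any() else None,P[s].mean(0),s.sum())
```

```text
deck ((684.5941162109375, 32.754241943359375), (317.32403564453125, 359.0638122558594), 0.8296776413917542) 0.08945325539487076
jar top 0.19715958324558128 (668.4642333984375, 46.74776840209961) 44.67050552368164 [0.66795543 0.04601647 0.19528514]
A top 0.18576951251526413 (587.2398681640625, -439.72802734375) 40.85456848144531 [ 0.58729676 -0.43940851  0.18436733]
B top 0.17415601606626077 (406.58966064453125, -442.91851806640625) 36.55038833618164 [ 0.40640149 -0.44239676  0.17321756]
pin [0.19195261 0.19727482] [ 0.63614548 -0.11980289  0.20784297] 151
```

View pics/crop1.png

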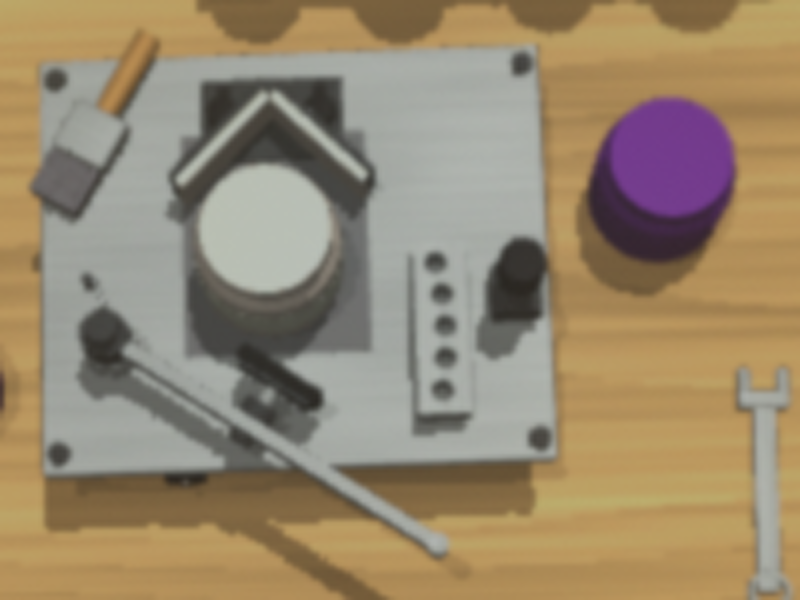

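Jar tops stand 107, 96 and 84 mm above their supports, so the jar in the shaker is jar_l (r 50), with jar_m and jar_s on the riser. In the crop the pin head is at (521,262), the holes run (436,262) to (443,389), and the vee corner is near (268,95). I'll fit the shaker frame next.

```bash
cat >> h.py <<'E'
HO=np.array([[-90,-111.5],[-68,-114.5],[-45.5,-115],[-23,-113.5],[-1,-110]])/1e3
E
python3 - <<'E'
from h import *
from scipy.optimize import least_squares
im=cv2.imread("pics/top0.png");g=cv2.cvtColor(im,cv2.COLOR_BGR2GRAY)
big=cv2.resize(g,None,fx=8,fy=8,interpolation=cv2.INTER_CUBIC)
ho=[]
for a,b in[(443,389),(446,357),(446,324),(442,293),(436,262)]:
    u,v=a/4+225-.375,b/4+140-.375
    p=g[int(v)-4:int(v)+6,int(u)-4:int(u)+6].astype(float);yy,xx=np.mgrid[int(v)-4:int(v)+6,int(u)-4:int(u)+6]
    w=np.clip(140-p,0,None)*(np.hypot(xx-u,yy-v)<3.6);uu,vv=(w*xx).sum()/w.sum(),(w*yy).sum()/w.sum()
    print(round(u,1),round(v,1),uu,vv);ho.append(cast("top",uu,vv,.118)[:2])
ho=np.array(ho)
co=np.array([cast("top",a/4+225-.375,b/4+140-.375,.09)[:2] for a,b in[(38,63),(537,45),(556,458),(44,476)]])
cs=np.array([[.15,.1775],[.15,-.1775],[-.15,-.1775],[-.15,.1775]])
def tf(p,X):
    c,s=np.cos(p[2]),np.sin(p[2]);return X@np.array([[c,s],[-s,c]])+p[:2]
f=lambda p:np.r_[(tf(p,HO)-ho).ravel(),.5*(tf(p,cs)-co).ravel()]
r=least_squares(f,[.68,.03,0]);p=r.x;print("pose",p);print((f(p)*1000).round(1))
def inv(p,X): c,s=np.cos(p[2]),np.sin(p[2]);return (X-p[:2])@np.array([[c,s],[-s,c]]).T.T if 0 else (X-p[:2])@np.array([[c,-s],[s,c]])
print("jar in shaker",inv(p,np.array([.668,.0465]))*1e3)
print("holes w",tf(p,HO).round(4).tolist(),"rest",tf(p,np.array([[-.02,-.165]])))
pc=cast("top",521/4+225-.375,256/4+140-.375,.194);print("pin top",pc,inv(p,pc[:2]))
vc=cast("top",269/4+225-.375,93/4+140-.375,.14);print("vee outer top",inv(p,vc[:2])*1e3)
for a,b in[(271,103),(373,176),(360,184),(172,182),(186,192),(190,190)]:print((a,b),inv(p,cast("top",a/4+225-.375,b/4+140-.375,.14)[:2])*1e3)
P=np.load("pics/P.npy");Z=P[...,2];s=(abs(Z-.14)<.004);s[:155]=0;s[190:]=0;s[:,:262]=0;s[:,325:]=0
q=inv(p,P[s][:,:2])*1e3;print(len(q));
vv,uu=np.where(s)
q2=inv(p,np.array([cast("top",a,b,.14)[:2] for a,b in zip(uu,vv)]))*1e3
e=q2[:,0]+abs(q2[:,1]);print(np.percentile(e,[2,10,25,50,75,90,98]))
E
```

```text
335.4 236.9 335.24309392265195 236.80220994475138
336.1 228.9 335.9575821845175 228.72640509013786
336.1 220.6 335.87783783783783 220.70054054054054
335.1 212.9 335.032619775739 212.75739041794088
333.6 205.1 333.37638748738647 204.92936427850657
pose [ 0.6676026   0.04043505 -0.00811718]
[ 2.  -0.8  1.6 -1.5  1.7 -1.8  1.9 -2.2  1.8 -2.9 -1.8  2.7 -6.   2.8
 -7.1  5.6 -2.8  7.2]
jar in shaker [0.34816215 6.06797201]
holes w [[0.5767, -0.0703], [0.5987, -0.0735], [0.6212, -0.0742], [0.6437, -0.0729], [0.6657, -0.0696]] rest [[ 0.64626393 -0.12439717]]
pin top [ 0.6466939  -0.12053674  0.194     ] [-0.01960138 -0.16113621]
vee outer top [112.08128975   5.43862793]
(271, 103) [104.87664145   4.0836435 ]
(373, 176) [ 51.90985295 -65.27584686]
(360, 184) [ 46.36493561 -56.36608322]
(172, 182) [49.48222582 71.77583597]
(186, 192) [42.27495469 62.18478785]
(190, 190) [43.65226259 59.46201993]
223
[103.67181098 107.44704574 112.44189027 117.67467046 122.16495476
 127.07462815 130.58456417]
```

The deck evidently isn't centred on the origin (the rest block would overhang it). I'll refit with a free deck offset, the pivot included.

```bash
cat >> h.py <<'E'
def tf(p,X):
    c,s=np.cos(p[2]),np.sin(p[2]);return X@np.array([[c,s],[-s,c]])+p[:2]
def inv(p,X): c,s=np.cos(p[2]),np.sin(p[2]);return (X-p[:2])@np.array([[c,-s],[s,c]])
E
python3 - <<'E'
from h import *
from scipy.optimize import least_squares
ho=np.array([cast("top",u,v,.118)[:2] for u,v in[(335.24,236.8),(335.96,228.73),(335.88,220.7),(335.03,212.76),(333.38,204.93)]])
co=np.array([cast("top",a/4+225-.375,b/4+140-.375,.09)[:2] for a,b in[(38,63),(537,45),(556,458),(44,476)]])
cs=np.array([[.15,.1775],[.15,-.1775],[-.15,-.1775],[-.15,.1775]])
f=lambda p:np.r_[(tf(p,HO)-ho).ravel(),.5*(tf(p,cs+p[3:5])-co).ravel()]
r=least_squares(f,[.68,.03,0,0,0]);p=r.x;print("pose",p);print((f(p)*1000).round(1))
print("jar in shaker",inv(p,np.array([.668,.0465]))*1e3)
print("holes w",tf(p,HO).round(4).tolist(),"rest",tf(p,np.array([[-.02,-.165]])))
for z in(.192,.196): print("pin top",inv(p,cast("top",521/4+225-.375,257/4+140-.375,z)[:2]))
print("pivot blob @.155", inv(p,cast("top",106/4+225-.375,330/4+140-.375,.155)[:2]))
print("bar end", inv(p,cast("top",436/4+225-.375,545/4+140-.375,.148)[:2]))
for a,b in[(269,93),(272,104),(373,176),(360,184),(172,182),(186,192)]:print((a,b),inv(p,cast("top",a/4+225-.375,b/4+140-.375,.14)[:2])*1e3)
print("station",tf(p,np.array([[.007,0]])))
o=telemetry.get_obs();print(Rn.from_rotvec(o["orientation"]).as_matrix().round(3))
m=eyes.camera_model("scene")
for n,X in dict(h1=[*tf(p,HO[:1])[0],.12],h5=[*tf(p,HO[4:])[0],.12],rest=[*tf(p,np.array([[-.02,-.165]]))[0],.192]).items(): print(n,pix("scene",X))
E
```

```text
pose [ 0.66309424  0.04335587  0.01607948  0.01316201 -0.01229445]
[ 0.2 -0.  -0.1 -0.2 -0.   0.   0.1  0.1 -0.1  0.   0.5 -0.1  0.6  0.
 -0.6 -0.8 -0.5  0.8]
jar in shaker [4.95567855 3.06484661]
holes w [[0.5749, -0.0696], [0.5969, -0.0722], [0.6194, -0.0724], [0.6419, -0.0705], [0.6639, -0.0666]] rest [[ 0.64574983 -0.12194438]]
pin top [-0.01918914 -0.1637185 ]
pin top [-0.0202233  -0.16343284]
pivot blob @.155 [-0.04968677  0.11243078]
bar end [-0.20077359 -0.10189347]
(269, 93) [116.64087254  -0.26761796]
(272, 104) [108.66182824  -2.11445691]
(373, 176) [ 54.77616226 -69.50558712]
(360, 184) [ 49.44843354 -60.4642762 ]
(172, 182) [55.66511517 67.56471201]
(186, 192) [48.2279051 58.1508463]
station [[0.67009334 0.04346842]]
[[-0.943  0.332 -0.001]
 [ 0.332  0.943 -0.001]
 [ 0.    -0.002 -1.   ]]
h1 [299.45436947 241.80009477]
h5 [325.14013507 256.30967463]
rest [304.11204873 237.23997383]
```

Run:
```python
import cv2
im=cv2.imread("pics/scene0.png");cv2.imwrite("pics/crop2.png",cv2.resize(im[190:330,260:450],None,fx=4,fy=4,interpolation=cv2.INTER_CUBIC))
```

```text
(no output)
```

View pics/crop2.png

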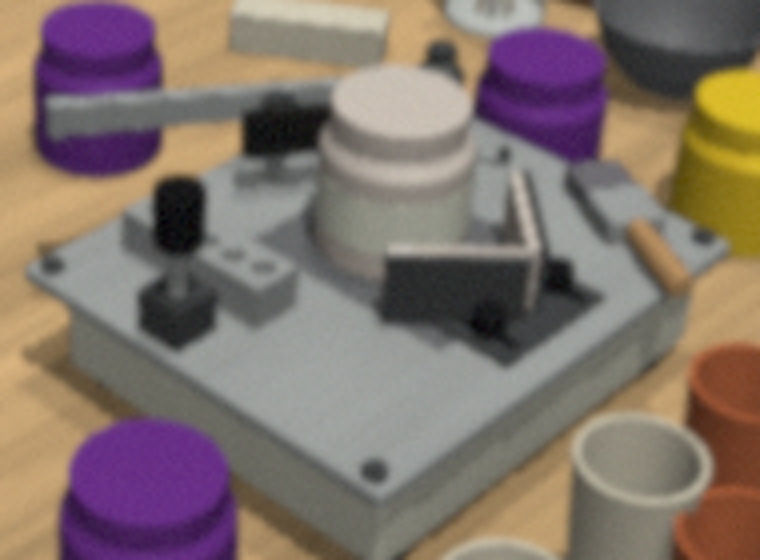

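The fit is good to 0.5 mm: shaker at (0.663, 0.043), yaw 0.016. The pin is in the right-hand socket block (crop 178,215), clearly the black-headed one. The vee corner is at roughly x 107, which makes hole 2 or 3 likely; I'll settle that by feel. Now I'll move to the pin.

Call:
{"fn": "apply_moves", "kwargs": {
  "motion": [
    [[-0.05,-0.06,-0.026,0,0,0.078,1],[-0.1,-0.12,-0.052,0,0,0.156,1],[-0.15,-0.18,-0.078,0,0,0.234,1],[-0.2,-0.24,-0.104,0,0,0.312,1],[-0.25,-0.3,-0.13,0,0,0.39,1]]
  ],
  "force": 40
}}

```text
clock: 0.52
eef_pos: [0.259, 0.3575, 0.2936]
orientation: [-1.446, -2.789, 0.001]
force: [0.5, 0.2, 0.7]
width: 1.004
finger_force: 0.0
```

```bash
cat >> h.py <<'E'
SH=[.66309,.04336,.01608]
def go(*T,q=None):
    "T: world x,y,z,yaw(az of tool y) -> tool-frame fractions from present pose"
    o=telemetry.get_obs();R0=Rn.from_rotvec(o["orientation"]);p=o["eef_pos"]
    for x,y,z,a in T:
        Y=np.array([np.cos(a),np.sin(a),0]);Z=np.array([0,0,-1.]);X=np.cross(Y,Z)
        R1=Rn.from_matrix(np.stack([X,Y,Z],1))
        d=R0.inv().apply(np.array([x,y,z])-p);r=(R0.inv()*R1).as_rotvec()
        print("go",(d/.5).round(4),(r/(np.pi/2)).round(4),"rows>=",round(max(np.linalg.norm(d)/.0417,np.degrees(np.linalg.norm(r))/7.16),1))
    print("pos",p.round(4),"F",o["force"].round(1),"w",round(o["width"],3),"t",o["clock"],"q",o["q"].round(2))
E
python3 -c "
from h import *
go((.6457,-.1219,.30,.016),(.6457,-.1219,.172,.016))"
```

```text
go [-1.2293  0.0795 -0.0126] [-5.000e-04  3.000e-04  3.808e-01] rows>= 14.8
go [-1.2292  0.0797  0.2434] [-5.000e-04  3.000e-04  3.808e-01] rows>= 15.1
pos [0.259  0.3575 0.2936] F [0.5 0.2 0.7] w 1.004 t 0.5167 q [ 0.67 -0.24  1.85 -0.    1.53  0.05]
```

Call:
{"fn": "apply_moves", "kwargs": {
  "motion": [
    [[-0.08,0.005,-0.01,0,0,0,1],[-0.16,0.01,-0.02,0,0,0,1],[-0.24,0.016,-0.03,0,0,0,1],[-0.32,0.02,-0.03,0,0,0,1],[-0.4,0.026,-0.03,0,0,0,1]]
  ]
}}

```text
clock: 0.93
eef_pos: [0.3866, 0.2022, 0.3088]
orientation: [1.439, 2.792, 0.001]
force: [0.1, 0.5, 0.4]
width: 0.998
finger_force: 0.0
```

Call:
{"fn": "apply_moves", "kwargs": {
  "motion": [
    [[-0.08,0.005,0,0,0,0.076,1],[-0.16,0.01,0,0,0,0.152,1],[-0.24,0.016,0,0,0,0.228,1],[-0.32,0.02,0,0,0,0.304,1],[-0.4,0.026,0,0,0,0.38,1]]
  ]
}}

```text
clock: 1.35
eef_pos: [0.5132, 0.0468, 0.3082]
orientation: [-2.203, -2.239, 0.0]
force: [0.4, -0.2, 0.7]
width: 0.998
finger_force: 0.0
```

```bash
python3 -c "
from h import *
go((.6457,-.1219,.25,.016),(.6457,-.1219,.172,.016))"
```

```text
go [-0.3416  0.2596  0.1161] [-0.0004 -0.0001  0.    ] rows>= 5.3
go [-0.3416  0.2597  0.2721] [-0.0004 -0.0001  0.    ] rows>= 6.1
pos [0.5132 0.0468 0.3082] F [ 0.4 -0.2  0.7] w 0.998 t 1.35 q [-0.14 -0.04  1.65  0.    1.53 -0.16]
```

Call:
{"fn": "apply_moves", "kwargs": {
  "motion": [
    [[-0.07,0.052,0.02,0,0,0,1],[-0.14,0.104,0.04,0,0,0,1],[-0.21,0.156,0.06,0,0,0,1],[-0.28,0.208,0.08,0,0,0,1],[-0.34,0.26,0.1,0,0,0,1]]
  ]
}}

```text
clock: 1.77
eef_pos: [0.6396, -0.1119, 0.2604]
orientation: [-2.197, -2.245, 0.001]
force: [0.3, -0.2, 0.7]
width: 0.995
finger_force: 0.0
```

Call:
{"fn": "apply_moves", "kwargs": {
  "motion": [
    [[-0.002,0,0,0,0,0,1],[-0.002,0,0,0,0,0,1]]
  ]
}}

```text
clock: 1.93
eef_pos: [0.6386, -0.1125, 0.2579]
orientation: [-2.196, -2.24, 0.003]
force: [0.4, 0.3, -0.4]
width: 1.002
finger_force: 0.0
```

```bash
python3 -c "
from h import *
snap('scene','s1')
im=cv2.imread('pics/s1.png');cv2.imwrite('pics/c3.png',cv2.resize(im[150:300,240:400],None,fx=4,fy=4,interpolation=cv2.INTER_CUBIC))
go((.6457,-.1219,.172,.016))"
```

```text
go [-0.022   0.0141  0.1758] [-0.0016 -0.0009  0.0036] rows>= 2.1
pos [ 0.6386 -0.1112  0.2599] F [ 0.4  1.  -0.4] w 1.002 t 1.9833 q [-0.36  0.33  1.33  0.    1.48 -0.38]
```

View pics/c3.png

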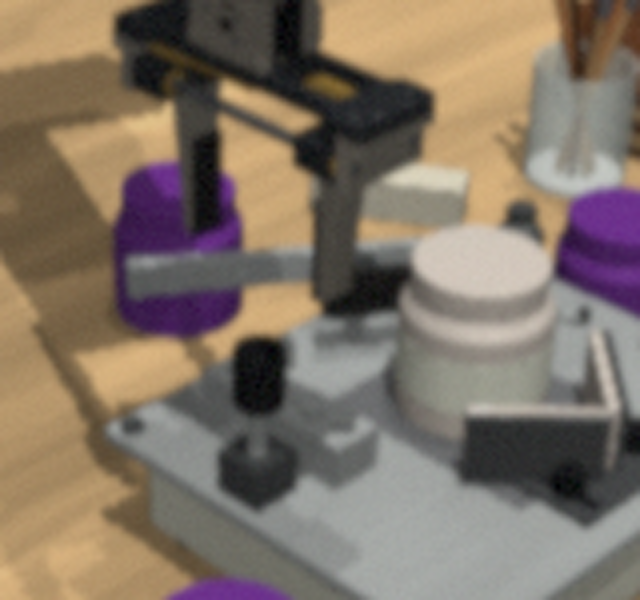

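The fingers are open above the pin (head at crop (258,375)) and straddle it along x, with an offset of about 1 cm. I'll correct that, descend and grip.

Call:
{"fn": "apply_moves", "kwargs": {
  "motion": [
    [[-0.021,0.014,0,0,0,0.003,1],[-0.021,0.014,0,0,0,0.003,1]]
  ]
}}

```text
clock: 2.15
eef_pos: [0.6465, -0.1212, 0.2627]
orientation: [2.2, 2.24, 0.001]
force: [0.4, -0.3, 0.3]
width: 1.001
finger_force: 0.0
```

```bash
python3 -c "
from h import *
go((.6457,-.1219,.172,.016))"
```

```text
go [-0.0012 -0.002   0.1813] [0.0013 0.0007 0.0014] rows>= 2.2
pos [ 0.6465 -0.1212  0.2627] F [ 0.4 -0.3  0.3] w 1.001 t 2.15 q [-0.37  0.35  1.3  -0.    1.49 -0.39]
```

Call:
{"fn": "apply_moves", "kwargs": {
  "motion": [
    [[0,0,0.06,0,0,0,1],[0,-0.001,0.12,0,0,0,1],[0,-0.001,0.16,0,0,0,1],[0,-0.001,0.176,0,0,0,1],[0,-0.001,0.176,0,0,0,1]]
  ]
}}

```text
clock: 2.57
eef_pos: [0.6442, -0.1197, 0.1718]
orientation: [-2.198, -2.24, 0.002]
force: [-0.3, 0.1, 0.6]
width: 1.002
finger_force: 0.0
```

Call:
{"fn": "apply_moves", "kwargs": {
  "motion": [
    [[0,0,0,0,0,0,0.5],[0,0,0,0,0,0,0.4],[0,0,0,0,0,0,0.3],[0,0,0,0,0,0,0.2],[0,0,0,0,0,0,0.2]]
  ],
  "force": 40
}}

```text
clock: 2.98
eef_pos: [0.6463, -0.1215, 0.1745]
orientation: [2.2, 2.24, 0.001]
force: [0.2, 0.1, 0.3]
width: 0.661
finger_force: 0.0
```

Call:
{"fn": "apply_moves", "kwargs": {
  "motion": [
    [[0,0,0,0,0,0,0.2],[0,0,0,0,0,0,0.2],[0,0,0,0,0,0,0.2],[0,0,0,0,0,0,0.2],[0,0,0,0,0,0,0.2]]
  ]
}}

```text
clock: 3.4
eef_pos: [0.6457, -0.1213, 0.1733]
orientation: [-2.202, -2.241, 0.0]
force: [0.1, -0.6, -0.6]
width: 0.338
finger_force: 40.0
```

The pin is gripped (31 mm opening). I'll lift it and carry it over to the front of the gate bar.

Call:
{"fn": "apply_moves", "kwargs": {
  "motion": [
    [[0,0,-0.03,0,0,0,0.2],[0,0,-0.075,0,0,0,0.2],[0,0,-0.12,0,0,0,0.2],[0,0,-0.15,0,0,0,0.2],[0,0,-0.15,0,0,0,0.2]]
  ]
}}

```text
clock: 3.82
eef_pos: [0.6475, -0.1219, 0.2526]
orientation: [2.197, 2.237, 0.004]
force: [-0.8, 0.1, -0.4]
width: 0.343
finger_force: 40.0
```

Call:
{"fn": "apply_moves", "kwargs": {
  "motion": [
    [[0.03,-0.05,0,0,0,0,0.2],[0.065,-0.11,0,0,0,0,0.2],[0.1,-0.17,0,0,0,0,0.2],[0.11,-0.185,0,0,0,0,0.2],[0.11,-0.185,0,0,0,0,0.2]]
  ]
}}

```text
clock: 4.23
eef_pos: [0.5501, -0.0664, 0.2468]
orientation: [-2.198, -2.24, 0.002]
force: [1.0, -0.4, -0.1]
width: 0.339
finger_force: 40.0
```

Call:
{"fn": "apply_moves", "kwargs": {
  "motion": [
    [[0.03,-0.05,0,0,0,0,0.2],[0.065,-0.11,0,0,0,0,0.2],[0.1,-0.17,0,0,0,0,0.2],[0.108,-0.185,0,0,0,0,0.2],[0.108,-0.185,0,0,0,0,0.2]]
  ]
}}

```text
clock: 4.65
eef_pos: [0.4584, -0.0152, 0.2482]
orientation: [2.2, 2.242, 0.0]
force: [0.2, -0.6, -0.8]
width: 0.337
finger_force: 40.0
```

```bash
python3 -c "
from h import *
p=tf(SH,np.array([[-.205,-.056]]))[0]
go((*p,.206,.016));im,d=snap('top','t2');snap('scene','s2')
a=cv2.resize(cv2.imread('pics/t2.png')[180:300,270:400],(520,480),interpolation=cv2.INTER_CUBIC)
b=cv2.resize(cv2.imread('pics/s2.png')[120:280,240:350],(330,480),interpolation=cv2.INTER_CUBIC)
cv2.imwrite('pics/c4.png',cv2.resize(np.hstack([a,b]),(800,452)))"
```

```text
go [-0.0015  0.0012  0.0843] [0.0002 0.0001 0.0016] rows>= 1.0
pos [ 0.4584 -0.0152  0.2482] F [ 0.2 -0.6 -0.8] w 0.337 t 4.65 q [-0.3  -0.17  1.88 -0.    1.43 -0.32]
```

View pics/c4.png

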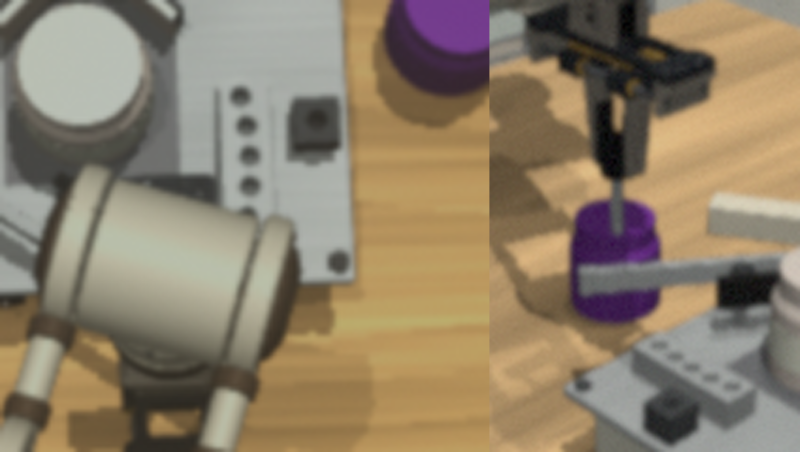

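The pin is held upright in front of the gate bar (right panel, pin at (617,205), bar end at (585,280)) and the rest is empty. I'll lower it and sweep along the arc.

Call:
{"fn": "apply_moves", "kwargs": {
  "motion": [
    [[0,0,0.03,0,0,0,0.2],[0,0,0.06,0,0,0,0.2],[0,0,0.083,0,0,0,0.2],[0,0,0.083,0,0,0,0.2]]
  ]
}}

```text
clock: 5.08
eef_pos: [0.4583, -0.0159, 0.2041]
orientation: [-2.2, -2.237, 0.004]
force: [-0.1, 0.8, -2.0]
width: 0.334
finger_force: 40.0
```

Call:
{"fn": "apply_moves", "kwargs": {
  "motion": [
    [[-0.015,0.02,0,0,0,0,0.2],[-0.03,0.041,0,0,0,0,0.2],[-0.043,0.062,0,0,0,0,0.2],[-0.057,0.082,0,0,0,0,0.2],[-0.057,0.082,0,0,0,0,0.2]]
  ]
}}

```text
clock: 5.5
eef_pos: [0.5021, -0.0448, 0.2073]
orientation: [2.202, 2.239, 0.0]
force: [-1.1, 0.6, -1.2]
width: 0.337
finger_force: 40.0
```

Call:
{"fn": "apply_moves", "kwargs": {
  "motion": [
    [[-0.006,0.011,0,0,0,0,0.2],[-0.011,0.021,0,0,0,0,0.2],[-0.017,0.032,0,0,0,0,0.2],[-0.022,0.043,0,0,0,0,0.2],[-0.022,0.043,0,0,0,0,0.2]]
  ]
}}

```text
clock: 5.92
eef_pos: [0.5228, -0.0544, 0.207]
orientation: [2.201, 2.241, 0.0]
force: [-1.7, 0.5, -0.2]
width: 0.337
finger_force: 40.0
```

Call:
{"fn": "apply_moves", "kwargs": {
  "motion": [
    [[-0.005,0.011,0,0,0,0,0.2],[-0.009,0.022,0,0,0,0,0.2],[-0.013,0.034,0,0,0,0,0.2],[-0.017,0.045,0,0,0,0,0.2],[-0.017,0.045,0,0,0,0,0.2]]
  ]
}}

```text
clock: 6.33
eef_pos: [0.5457, -0.0626, 0.2068]
orientation: [2.201, 2.24, 0.0]
force: [-1.6, 0.7, -1.7]
width: 0.337
finger_force: 40.0
```

Call:
{"fn": "apply_moves", "kwargs": {
  "motion": [
    [[-0.003,0.01,0,0,0,0,0.2],[-0.006,0.02,0,0,0,0,0.2],[-0.009,0.031,0,0,0,0,0.2],[-0.009,0.031,0,0,0,0,0.2]]
  ]
}}

```text
clock: 6.67
eef_pos: [0.5612, -0.0667, 0.2068]
orientation: [2.201, 2.241, 0.0]
force: [-1.0, 0.8, -1.4]
width: 0.336
finger_force: 40.0
```

```bash
python3 -c "
from h import *
p=tf(SH,HO[:3])
go(*[(*q,.205,.016) for q in p]);im,d=snap('top','t3');snap('scene','s3');o=telemetry.get_obs();print(o['force'],o['eef_pos'],inv(SH,o['eef_pos'][:2]))
a=cv2.resize(cv2.imread('pics/t3.png')[150:290,230:380],(450,420),interpolation=cv2.INTER_CUBIC)
b=cv2.resize(cv2.imread('pics/s3.png')[170:290,255:370],(345,360),interpolation=cv2.INTER_CUBIC)
b=cv2.copyMakeBorder(b,0,60,0,0,0);cv2.imwrite('pics/c5.png',np.hstack([a,b]))"
```

```text
go [-0.0063  0.0274  0.0037] [0.0004 0.0002 0.0011] rows>= 0.3
go [-0.0124  0.0713  0.0037] [0.0004 0.0002 0.0011] rows>= 0.9
go [-0.0135  0.1163  0.0038] [0.0004 0.0002 0.0011] rows>= 1.4
pos [ 0.5612 -0.0667  0.2068] F [-1.   0.8 -1.4] w 0.336 t 6.6667 q [-0.33  0.15  1.65 -0.    1.34 -0.35]
[-1.30919162  0.96783938 -1.59144174] [ 0.56043042 -0.06642932  0.20684785] [-0.10441165 -0.10812443]
```

View pics/c5.png

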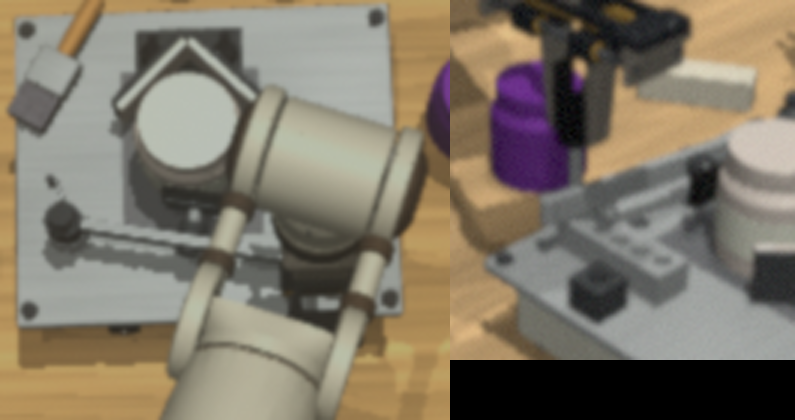

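The gate is being driven shut, with the bar at crop (80–280, 235–260) and the pad reaching the jar. Dead reckoning matches within 0.5 mm. I'll continue in small steps, feeling the force.

Call:
{"fn": "apply_moves", "kwargs": {
  "motion": [
    [[-0.003,0.01,0,0,0,0,0.2],[-0.006,0.02,0,0,0,0,0.2],[-0.007,0.029,0,0,0,0,0.2],[-0.007,0.029,0,0,0,0,0.2],[-0.007,0.029,0,0,0,0,0.2]]
  ]
}}

```text
clock: 7.18
eef_pos: [0.5751, -0.0697, 0.2069]
orientation: [2.201, 2.241, -0.0]
force: [-2.2, -0.1, -1.2]
width: 0.341
finger_force: 40.0
```

Call:
{"fn": "apply_moves", "kwargs": {
  "motion": [
    [[-0.001,0.005,0,0,0,0,0.2],[-0.002,0.011,0,0,0,0,0.2],[-0.002,0.011,0,0,0,0,0.2],[-0.002,0.011,0,0,0,0,0.2]]
  ]
}}

```text
clock: 7.52
eef_pos: [0.5804, -0.0705, 0.2069]
orientation: [2.202, 2.241, 0.0]
force: [-1.2, 1.3, -1.6]
width: 0.337
finger_force: 40.0
```

Call:
{"fn": "apply_moves", "kwargs": {
  "motion": [
    [[-0.001,0.005,0,0,0,0,0.2],[-0.002,0.011,0,0,0,0,0.2],[-0.002,0.011,0,0,0,0,0.2],[-0.002,0.011,0,0,0,0,0.2]]
  ]
}}

```text
clock: 7.85
eef_pos: [0.586, -0.0714, 0.2069]
orientation: [2.201, 2.241, 0.0]
force: [-1.8, 1.1, -1.1]
width: 0.336
finger_force: 40.0
```

Call:
{"fn": "apply_moves", "kwargs": {
  "motion": [
    [[-0.001,0.005,0,0,0,0,0.2],[-0.001,0.011,0,0,0,0,0.2],[-0.001,0.011,0,0,0,0,0.2],[-0.001,0.011,0,0,0,0,0.2]]
  ]
}}

```text
clock: 8.18
eef_pos: [0.5916, -0.0718, 0.2069]
orientation: [2.201, 2.241, 0.0]
force: [-1.5, 0.3, -1.6]
width: 0.339
finger_force: 40.0
```

Call:
{"fn": "apply_moves", "kwargs": {
  "motion": [
    [[-0.001,0.005,0,0,0,0,0.2],[-0.001,0.011,0,0,0,0,0.2],[-0.001,0.011,0,0,0,0,0.2],[-0.001,0.011,0,0,0,0,0.2]]
  ]
}}

```text
clock: 8.52
eef_pos: [0.597, -0.0722, 0.2068]
orientation: [2.201, 2.241, 0.0]
force: [-2.2, 0.7, -1.4]
width: 0.341
finger_force: 40.0
```

```bash
python3 -c "
from h import *
go(*[(*q,.205,.016) for q in tf(SH,HO[1:3])]);o=telemetry.get_obs();print(inv(SH,o['eef_pos'][:2]))"
```

```text
go [-0.     -0.0002  0.0037] [0.0001 0.     0.0012] rows>= 0.0
go [-0.0011  0.0448  0.0037] [0.0001 0.     0.0012] rows>= 0.5
pos [ 0.597  -0.0722  0.2068] F [-2.2  0.7 -1.4] w 0.341 t 8.5167 q [-0.32  0.24  1.54 -0.    1.36 -0.34]
[-0.06790449 -0.11448785]
```

Still free at hole 2. On to hole 3.

Call:
{"fn": "apply_moves", "kwargs": {
  "motion": [
    [[0,0.005,0,0,0,0,0.2],[0,0.011,0,0,0,0,0.2],[0,0.011,0,0,0,0,0.2],[0,0.011,0,0,0,0,0.2]]
  ]
}}

```text
clock: 8.85
eef_pos: [0.6022, -0.0722, 0.2068]
orientation: [-2.201, -2.241, 0.001]
force: [-3.4, -0.2, -0.9]
width: 0.338
finger_force: 40.0
```

Call:
{"fn": "apply_moves", "kwargs": {
  "motion": [
    [[0,0.005,0,0,0,0,0.2],[-0.001,0.011,0,0,0,0,0.2],[-0.001,0.011,0,0,0,0,0.2],[-0.001,0.011,0,0,0,0,0.2]]
  ]
}}

```text
clock: 9.18
eef_pos: [0.6079, -0.0724, 0.2068]
orientation: [-2.201, -2.241, 0.0]
force: [-3.2, -0.7, -0.3]
width: 0.339
finger_force: 40.0
```

Call:
{"fn": "apply_moves", "kwargs": {
  "motion": [
    [[0,0.005,0,0,0,0,0.2],[0,0.011,0,0,0,0,0.2],[0,0.011,0,0,0,0,0.2],[0,0.011,0,0,0,0,0.2]]
  ]
}}

```text
clock: 9.52
eef_pos: [0.6134, -0.0724, 0.2068]
orientation: [-2.201, -2.241, 0.0]
force: [-4.5, -0.1, 0.5]
width: 0.337
finger_force: 40.0
```

```bash
python3 -c "
from h import *
go(*[(*q,.205,.016) for q in tf(SH,HO[2:4])]);o=telemetry.get_obs();print(inv(SH,o['eef_pos'][:2]))
im,d=snap('top','t4')
g=cv2.cvtColor(im,cv2.COLOR_RGB2GRAY)
m=eyes.camera_model('top');R=np.array(m['R']);t=np.array(m['t']);K=np.array(m['intrinsics'])
u,v=np.meshgrid(np.arange(268,325),np.arange(165,230));P=[]
for a,b in zip(u.ravel(),v.ravel()):
    z=d[b,a]; X=cast('top',a,b,.196)
    pz=(R@X+t)[2]
    if abs(pz-z)<.007: P.append(X[:2])
P=np.float32(P)*1000;c,r=cv2.minEnclosingCircle(P);print(len(P),inv(SH,np.array(c)/1e3)*1e3,r,inv(SH,P.mean(0)/1e3)*1e3)"
```

```text
go [-0.0002  0.0121  0.0037] [-0.0002 -0.      0.0012] rows>= 0.2
go [0.0027 0.0571 0.0037] [-0.0002 -0.      0.0012] rows>= 0.7
pos [ 0.6134 -0.0724  0.2068] F [-4.5 -0.1  0.5] w 0.337 t 9.5167 q [-0.31  0.28  1.49 -0.    1.36 -0.33]
[-0.05154646 -0.11489731]Traceback (most recent call last):
  File "<string>", line 9, in <module>
    z=d[b,a]; X=cast('top',a,b,.196)
                ~~~~^^^^^^^^^^^^^^^^
  File "h.py", line 5, in cast
    m=eyes.camera_model(cam);K=np.array(m["intrinsics"]);R=np.array(m["R"]);t=np.array(m["t"]);k=m["k1"]
ValueError: time passes only in moves, steps and waits
```

The pad began to yield just past hole 2. I'll go to hole 3 and then feel on gently towards hole 4.

Call:
{"fn": "apply_moves", "kwargs": {
  "motion": [
    [[0,0.005,0,0,0,0,0.2],[0,0.012,0,0,0,0,0.2],[0,0.012,0,0,0,0,0.2],[0,0.012,0,0,0,0,0.2]]
  ]
}}

```text
clock: 9.9
eef_pos: [0.6191, -0.0722, 0.2068]
orientation: [-2.201, -2.241, 0.001]
force: [-5.2, -0.4, 0.5]
width: 0.336
finger_force: 40.0
```

Call:
{"fn": "apply_moves", "kwargs": {
  "motion": [
    [[0,0.004,0,0,0,0,0.2],[0.001,0.008,0,0,0,0,0.2],[0.001,0.008,0,0,0,0,0.2],[0.001,0.008,0,0,0,0,0.2]]
  ]
}}

```text
clock: 10.23
eef_pos: [0.6229, -0.0718, 0.2069]
orientation: [-2.201, -2.241, 0.001]
force: [-4.7, 0.9, 0.9]
width: 0.338
finger_force: 40.0
```

Call:
{"fn": "apply_moves", "kwargs": {
  "motion": [
    [[0,0.004,0,0,0,0,0.2],[0,0.008,0,0,0,0,0.2],[0,0.008,0,0,0,0,0.2],[0,0.008,0,0,0,0,0.2]]
  ]
}}

```text
clock: 10.57
eef_pos: [0.6267, -0.0716, 0.2068]
orientation: [-2.201, -2.24, 0.002]
force: [-6.0, 0.3, 1.0]
width: 0.338
finger_force: 40.0
```

```bash
python3 -c "
from h import *
go(*[(*q,.205,.016) for q in tf(SH,HO[2:4])]);o=telemetry.get_obs();print(inv(SH,o['eef_pos'][:2]))"
```

```text
go [-0.0012 -0.0146  0.0036] [-0.001  -0.      0.0012] rows>= 0.2
go [0.0017 0.0304 0.0036] [-0.001  -0.      0.0012] rows>= 0.4
pos [ 0.6267 -0.0716  0.2068] F [-6.   0.3  1. ] w 0.338 t 10.5667 q [-0.3   0.32  1.45 -0.    1.37 -0.32]
[-0.03818515 -0.11437362]
```

Call:
{"fn": "apply_moves", "kwargs": {
  "motion": [
    [[0,0.003,0,0,0,0,0.2],[0,0.006,0,0,0,0,0.2],[0,0.006,0,0,0,0,0.2]]
  ]
}}

```text
clock: 10.82
eef_pos: [0.6297, -0.0715, 0.2068]
orientation: [-2.2, -2.24, 0.002]
force: [-6.8, 0.0, 1.5]
width: 0.338
finger_force: 40.0
```

Call:
{"fn": "apply_moves", "kwargs": {
  "motion": [
    [[0,0.002,0,0,0,0,0.2],[0,0.004,0,0,0,0,0.2],[0,0.004,0,0,0,0,0.2]]
  ]
}}

```text
clock: 11.07
eef_pos: [0.6315, -0.0713, 0.2068]
orientation: [-2.2, -2.24, 0.002]
force: [-6.0, 0.3, 1.7]
width: 0.338
finger_force: 40.0
```

Call:
{"fn": "apply_moves", "kwargs": {
  "motion": [
    [[0,0.002,0,0,0,0,0.2],[0.001,0.004,0,0,0,0,0.2],[0.001,0.004,0,0,0,0,0.2]]
  ]
}}

```text
clock: 11.32
eef_pos: [0.6335, -0.071, 0.2068]
orientation: [-2.2, -2.24, 0.003]
force: [-7.7, 0.3, 1.7]
width: 0.334
finger_force: 40.0
```

Call:
{"fn": "apply_moves", "kwargs": {
  "motion": [
    [[0,0.001,0,0,0,0,0.2],[0,0.002,0,0,0,0,0.2],[0,0.002,0,0,0,0,0.2]]
  ]
}}

```text
clock: 11.57
eef_pos: [0.6343, -0.0709, 0.2068]
orientation: [-2.2, -2.24, 0.003]
force: [-7.1, 0.1, 2.2]
width: 0.334
finger_force: 40.0
```

Call:
{"fn": "apply_moves", "kwargs": {
  "motion": [
    [[0,0.001,0,0,0,0,0.2],[0,0.002,0,0,0,0,0.2],[0,0.002,0,0,0,0,0.2]]
  ]
}}

```text
clock: 11.82
eef_pos: [0.6353, -0.0709, 0.2068]
orientation: [-2.2, -2.24, 0.003]
force: [-7.3, 0.7, 2.8]
width: 0.337
finger_force: 40.0
```

Call:
{"fn": "apply_moves", "kwargs": {
  "motion": [
    [[0,0.001,0,0,0,0,0.2],[0,0.002,0,0,0,0,0.2],[0,0.002,0,0,0,0,0.2]]
  ]
}}

```text
clock: 12.07
eef_pos: [0.6361, -0.0708, 0.2068]
orientation: [-2.2, -2.239, 0.003]
force: [-8.3, 0.6, 2.4]
width: 0.34
finger_force: 40.0
```

Call:
{"fn": "apply_moves", "kwargs": {
  "motion": [
    [[0,0.001,0,0,0,0,0.2],[0,0.002,0,0,0,0,0.2],[0,0.002,0,0,0,0,0.2]]
  ]
}}

```text
clock: 12.32
eef_pos: [0.6364, -0.0708, 0.2067]
orientation: [-2.199, -2.238, 0.005]
force: [-9.5, 0.5, 2.7]
width: 0.334
finger_force: 40.0
```

Call:
{"fn": "apply_moves", "kwargs": {
  "motion": [
    [[0,0.001,0,0,0,0,0.2],[0,0.002,0,0,0,0,0.2],[0,0.002,0,0,0,0,0.2]]
  ]
}}

```text
clock: 12.57
eef_pos: [0.6368, -0.0709, 0.2066]
orientation: [-2.198, -2.238, 0.007]
force: [-12.5, 0.7, 4.5]
width: 0.339
finger_force: 40.0
```

Call:
{"fn": "apply_moves", "kwargs": {
  "motion": [
    [[0,0.001,0,0,0,0,0.2],[0,0.002,0,0,0,0,0.2],[0,0.002,0,0,0,0,0.2]]
  ]
}}

```text
clock: 12.82
eef_pos: [0.6372, -0.0709, 0.2065]
orientation: [-2.197, -2.237, 0.009]
force: [-13.5, -0.2, 5.9]
width: 0.339
finger_force: 40.0
```

It goes solid at shaker x ≈ −28.6, short of hole 4 (−23), so hole 3 is the right one. I'll back off to it and check.

Call:
{"fn": "apply_moves", "kwargs": {
  "motion": [
    [[0,-0.01,0,0,0,0,0.2],[-0.001,-0.02,0,0,0,0,0.2],[-0.002,-0.0415,0,0,0,0,0.2],[-0.002,-0.0415,0,0,0,0,0.2],[-0.002,-0.0415,0,0,0,0,0.2]]
  ],
  "force": 45
}}

```text
clock: 13.23
eef_pos: [0.6186, -0.0724, 0.2064]
orientation: [-2.201, -2.24, 0.002]
force: [-5.8, 0.0, -1.2]
width: 0.341
finger_force: 45.0
```

```bash
python3 -c "
from h import *
go((*tf(SH,HO[2]),.173,.016));snap('scene','s5');cv2.imwrite('pics/c6.png',cv2.resize(cv2.imread('pics/s5.png')[170:290,265:405],(700,600),interpolation=cv2.INTER_CUBIC))
print(pix('scene',[*tf(SH,HO[2]),.12]))"
```

```text
go [0.     0.0019 0.0669] [-0.0011  0.      0.001 ] rows>= 0.8
pos [ 0.6186 -0.0724  0.2064] F [-5.8  0.  -1.2] w 0.341 t 13.2333 q [-0.31  0.3   1.48 -0.    1.37 -0.33]
[310.83880591 249.57531981]
```

View pics/c6.png

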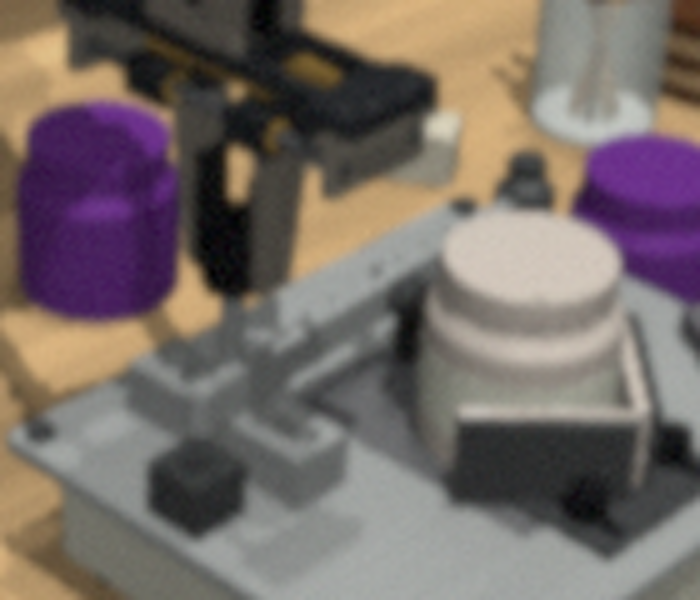

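The jar sits home in the vee, and the pin stands in front of the bar over the middle of the index bar (crop 235,300). I'll lower it gently.

Call:
{"fn": "apply_moves", "kwargs": {
  "motion": [
    [[0,0.0015,0,0,0,0,0.2],[0,0.0015,0.006,0,0,0,0.2],[0,0.0015,0.012,0,0,0,0.2],[0,0.0015,0.016,0,0,0,0.2],[0,0.0015,0.016,0,0,0,0.2]]
  ]
}}

```text
clock: 13.7
eef_pos: [0.6198, -0.0725, 0.1984]
orientation: [-2.201, -2.241, 0.002]
force: [-5.3, -0.1, -0.8]
width: 0.34
finger_force: 45.0
```

Call:
{"fn": "apply_moves", "kwargs": {
  "motion": [
    [[0,0,0.003,0,0,0,0.2],[0,0,0.006,0,0,0,0.2],[0,0,0.006,0,0,0,0.2]]
  ]
}}

```text
clock: 13.95
eef_pos: [0.6199, -0.0725, 0.1957]
orientation: [-2.201, -2.241, 0.001]
force: [-5.8, -0.8, 0.1]
width: 0.337
finger_force: 45.0
```

```bash
python3 -c "
from h import *
go((*tf(SH,HO[2]),.173,.016));print(telemetry.get_obs()['moment'])"
```

```text
go [ 0.0003 -0.0009  0.0454] [-0.0005  0.0003  0.0011] rows>= 0.5
pos [ 0.6199 -0.0725  0.1957] F [-5.8 -0.8  0.1] w 0.337 t 13.95 q [-0.31  0.31  1.49 -0.    1.35 -0.33]
[-0.18173613  1.33193175  0.0116078 ]
```

It's entering the hole with no vertical force. Continuing down.

Call:
{"fn": "apply_moves", "kwargs": {
  "motion": [
    [[0,-0.0005,0.006,0,0,0,0.2],[0,-0.0005,0.012,0,0,0,0.2],[0,-0.0005,0.018,0,0,0,0.2],[0,-0.0005,0.018,0,0,0,0.2]]
  ]
}}

```text
clock: 14.28
eef_pos: [0.6196, -0.0725, 0.1863]
orientation: [-2.201, -2.241, 0.002]
force: [-4.5, -0.8, -1.8]
width: 0.341
finger_force: 45.0
```

Call:
{"fn": "apply_moves", "kwargs": {
  "motion": [
    [[0,0,0.006,0,0,0,0.2],[0,0,0.012,0,0,0,0.2],[0,0,0.018,0,0,0,0.2],[0,0,0.018,0,0,0,0.2]]
  ]
}}

```text
clock: 14.62
eef_pos: [0.6196, -0.0725, 0.1773]
orientation: [-2.201, -2.241, 0.002]
force: [-5.6, -0.4, -1.5]
width: 0.339
finger_force: 45.0
```

Call:
{"fn": "apply_moves", "kwargs": {
  "motion": [
    [[0,0,0.004,0,0,0,0.2],[0,0,0.008,0,0,0,0.2],[0,0,0.008,0,0,0,0.2],[0,0,0.008,0,0,0,0.2]]
  ]
}}

```text
clock: 14.95
eef_pos: [0.6197, -0.0725, 0.1736]
orientation: [-2.201, -2.241, 0.001]
force: [-4.9, 0.1, -0.1]
width: 0.337
finger_force: 45.0
```

Call:
{"fn": "apply_moves", "kwargs": {
  "motion": [
    [[0,0,0.002,0,0,0,0.2],[0,0,0.004,0,0,0,0.2],[0,0,0.004,0,0,0,0.2],[0,0,0.004,0,0,0,0.2]]
  ]
}}

```text
clock: 15.28
eef_pos: [0.62, -0.0725, 0.1732]
orientation: [2.201, 2.241, -0.001]
force: [-7.4, 0.5, 6.3]
width: 0.333
finger_force: 45.0
```

The pin has bottomed. Release and retreat straight up.

Call:
{"fn": "apply_moves", "kwargs": {
  "motion": [
    [[0,0,-0.001,0,0,0,0.45],[0,0,-0.001,0,0,0,0.6],[0,0,-0.001,0,0,0,0.7],[0,0,-0.001,0,0,0,0.7],[0,0,-0.001,0,0,0,0.7]]
  ]
}}

```text
clock: 15.7
eef_pos: [0.6206, -0.0723, 0.1726]
orientation: [2.201, 2.24, 0.001]
force: [-0.3, 0.1, -0.6]
width: 0.679
finger_force: 0.0
```

Call:
{"fn": "apply_moves", "kwargs": {
  "motion": [
    [[0,0,0,0,0,0,0.7],[0,0,-0.03,0,0,0,0.7],[0,0,-0.08,0,0,0,0.7],[0,0,-0.14,0,0,0,0.7],[0,0,-0.2,0,0,0,0.7]]
  ]
}}

```text
clock: 16.12
eef_pos: [0.6198, -0.0721, 0.2729]
orientation: [-2.201, -2.24, 0.001]
force: [-0.7, -0.4, 0.1]
width: 0.701
finger_force: 0.0
```

Call:
{"fn": "apply_moves", "kwargs": {
  "motion": [
    [[0,-0.07,-0.03,0,0,0,0.7],[0,-0.14,-0.06,0,0,0,0.7],[0,-0.21,-0.06,0,0,0,0.7],[0,-0.28,-0.06,0,0,0,0.7],[0,-0.35,-0.06,0,0,0,0.7]]
  ]
}}

```text
clock: 16.53
eef_pos: [0.4439, -0.0752, 0.3026]
orientation: [2.2, 2.241, 0.001]
force: [0.3, -0.6, 1.0]
width: 0.7
finger_force: 0.0
```

```bash
python3 -c "
from h import *
go();h=[tf(SH,HO[i]) for i in (1,2,3)];print([pix('scene',[*q,.194]).round(0) for q in h])
print('head z=.194 expected; holes px',[pix('scene',[*q,.12]).round(0) for q in h])
snap('scene','s6');snap('top','t6')
a=cv2.resize(cv2.imread('pics/t6.png')[145:275,228:378],(450,390),interpolation=cv2.INTER_CUBIC)
b=cv2.resize(cv2.imread('pics/s6.png')[190:320,265:380],(345,390),interpolation=cv2.INTER_CUBIC)
cv2.imwrite('pics/c7.png',np.hstack([a,b]))"
```

```text
pos [ 0.4439 -0.0752  0.3026] F [ 0.3 -0.6  1. ] w 0.7 t 16.5333 q [-0.44 -0.22  1.82  0.    1.54 -0.46]
[array([305., 221.]), array([311., 224.]), array([319., 228.])]
head z=.194 expected; holes px [array([305., 246.]), array([311., 250.]), array([318., 253.])]
```

View pics/c7.png

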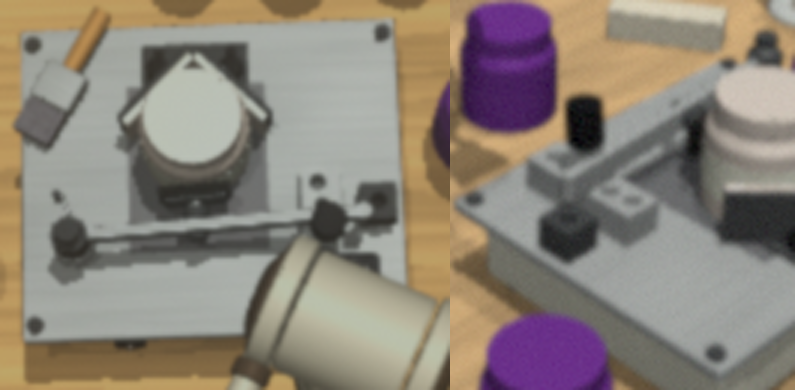

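The pin head's top is at scene pixel (310,223), against (311,224) predicted for a pin fully seated in hole 3. The gate bar leans on it, the pad is on the jar and the jar is in the vee. I'm handing it in.

```bash
python3 -c "
from cell import job;print(job.job_done())"
```

```text
the job is handed in; nothing more can be done
None
```

The job is handed in: jar_l is home in the vee and the gate is pinned in hole 3 with its pad pressing on the jar; the pad went solid about 6 mm short of hole 4.

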